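# Hold the amber cover of the blue-light viewer just under its balance point

## Robot

A 6-joint arm with a two-finger parallel gripper is mounted at the origin on the work surface. World frame = base frame: x ahead of the robot, y to its left, z up, the work surface at z = 0. Lengths are in mm, angles in rad, forces in N, time in s.
With the tool pointing down it reaches from about 275 to 750 mm from the base axis. Payload 10.2 kg.
Tool frame: the origin (TCP) lies midway between the tips of the shut fingers; the grasp point (between the pads) lies 19 mm behind it; z points along the fingers, y is the direction in which the jaws open and shut (so a half turn about z gives the same grasp; the last joint's range is limited). The gripper opens to 85 mm and grips with 20 to 120 N. Pads are 22 mm wide; open, the fingers measure 114 mm over their backs; the gripper's body (76 mm by 85 mm) begins 54 mm behind the grasp point. The pads swing forward as they close: fully open they stand 13 mm farther back than shut.
Start: joints at [-1.387, 0.313, 1.498, -0, 1.331, -0.223], TCP at [207.716, -482.167, 231.294] pointing down, gripper open.
Joint ranges: [-2.94, 2.94], [-0.97, 2.17], [0.19, 2.56], [-1.23, 4.37], [0.02, 3.11], [-2.88, 2.88]. Speed limits (rad/s): [2.39, 2.39, 3.01, 3.14, 3.14, 3.14].

## Interface

Orientations are given as a unit quaternion [w, x, y, z].
In Python, from rig import sense, capture, finish_job, search_frame, trace gives the robot as it stands.
- The arm moves only by the tool arm_command, never from a script. Its argument "steps" is one flat list of numbers, 5 for each row, row after row: the shift along the world's x, y, z in units of 50 mm (1.0 is 50 mm), then the turn about the world's z in units of 5 degrees (1.0 is 5 degrees), then the opening in per cent of the stroke, from 0 (shut) to 100 (fully open). In form: [dx, dy, dz, twist, fingers, dx, dy, dz, twist, fingers, ...]. A call has 1 to 5 rows; each row shifts and turns the commanded pose from where the row before left it; what a row does not reach is not made up. A row lasts 1/8 s, in which the tool goes at most 62.5 mm and 10.7 degrees, less where a joint would pass 70% of its speed; a pose out of reach is approached as far as the arm can. A call is refused whole if a number of a shift passes 1 or a number of a turn 1, either way. A call with a gripper value outside its range is refused whole. The fingers move at their own pace and stop on an object; "grip_force" is the grip in N (left out, the last holds). Time passes only in rows, so rows that do not move let the fingers close. It gives the time, the measured TCP pose, the force and the opening at its end, in the units of the state.
- sense(): the state, without advancing time (a new reading comes with each control period).
- capture(name): name is "side" or "top" or "wrist"; returns a dict with "frame" (400x640x3 uint8, blue, green, red), "fov_y" (degrees; the focal length in pixels is half the picture's height over the tangent of half this angle, whatever the lens; pixels are square), "cx", "cy" (the principal point, pixels), "extrinsics" (4x4, takes a point from world to camera coordinates). Camera axes: x right, y down, z forward; pixel columns grow to the right and rows downward; lengths in mm; the calibration is good to about 2 mm. A picture is of the moment at which its call begins. There is no depth.
- finish_job(): hands the job in, once; it reports no verdict.
Trained networks look in a picture, given as the dict that the camera call returned (one of the last four; its "shot" number tells which), for a name from the list of things; names that differ only in an ending like _2 or _b are one class to them, and where a whole thing is asked for, a point or a joint stands for the part that bears it (a point fixed in the world has none). Each returns a list of dicts, best first, with "score" (0 to 1); they miss things now and then, are a little off and sometimes report something else, mostly with a low value. They report only what shows in the picture. A call takes as long as a camera call.
- search_frame(picture, target): "point" ([x, y, z] in mm, in world coordinates, good to about 4 mm: the middle of the surface that is visible of it).
- trace(picture, target): "mask" (400x640 bool, what is visible of it).
The state is a dict: "time_s": time; "joints": joint angles; "dq": joint speeds; "tau": joint torques, N m; "eef_pos": TCP position; "ee_rot": TCP orientation; "force": force on the tool from outside, world axes, zero at the start; "wrist_torque": the same for the moment, N m; "grip_width": opening from 0.0 (shut) to 1.0 (fully open).
Only numpy, scipy, OpenCV 4.12 (cv2) and the standard library are available. Lean on these libraries where they do the work, as an engineer would, in place of code of your own. Each camera call takes 0.05 s, during which the arm holds its last target. There are 200 camera calls.

## Task

I need to reach the dish under the amber viewing cover: first slide the dimmer down to the second-shortest line of its scale, then take the cover by its bar and lift it a little past the balance point where its springs take over, without letting it spring wide open. Ease it back down to just below that balance point, where it would drop shut by itself if let go, and finish holding it still there by the bar. Leave the dish and the things standing around where they are.

Things in the scene. Friction and masses are not known exactly. Their poses are not given: they have to be found in the camera images.
- viewer: white blue-light viewer (flat light box for fish embryos), fixed to the bench, 250 deep (its x) x 340 wide (its y) x 65 high, in mm; origin under its centre on the bench. Front (-x) faces the robot, turned up to 15 degrees. Light window and amber cover fill its left (+y) part; the dimmer is on the deck of its right (-y) part.
- cover (a joint): hinge of the amber cover, rad: 0 shut and level, grows as the front edge rises, stop at 1.45. Hood 207 deep x 240 wide, top 93 above the bench, 0.75 kg with its bar. Hinge springs and weight balance at 0.80 rad (46 degrees): below that it falls shut by itself, above it swings up to the stop by itself. Lifting at the bar takes 1.3 N when shut, fading to 0 at balance; hinge friction is tiny.
- cover_hinge (a point): middle of the cover's hinge line, at its rear edge, 77 above the bench; in the viewer's frame x = +107, y = +45. The hinge line runs along the viewer's y axis.
- cover_bar (a point): round steel pull bar, diameter 12, 120 long, along the viewer's y, on two posts 112 apart above the cover's front edge; point at its middle. Shut: 211 in front of (viewer -x) and 52 above the hinge line, 36 above the cover's top, 129 above the bench. At angle q: 211 cos q - 52 sin q in front, 211 sin q + 52 cos q above. It can turn between the fingers, so the gripper may keep pointing down.
- dimmer (a joint): travel of the dimmer's fader cap, m: 0 at the dim end (nearest the viewer's front) to 0.080 at the bright end, along the viewer's +x. Friction 1.5 N; stays where left. Five dark scale lines 20 mm apart beside the slot (on its -y side) grow from 4 mm long at 0.000 to 16 mm long at 0.080: the second-shortest is at 0.020.
- dimmer_top (a point): centre of the top of the black fader cap, marked by a white pointer line across it. Cap 18 along its track (viewer's x), 24 across, 36 high, its top 105 above the bench; the plate under it is 69 above the bench. Its track lies 170 to the right (viewer -y) of the cover's middle.
- dish: closed clear petri dish, diameter 90, 15 high, on the light window under the cover; loose; origin under its centre.
- flask: glass conical flask, 82 wide at its foot, 120 high, standing on the bench to the left of the viewer; origin under its centre.
- jar: glass jar with a steel lid, diameter 72, 100 high, standing on the bench to the left of the viewer; origin under its centre.
- tipbox: grey box of pipette tips with a clear lid, 125 x 85 x 72 high, on the bench to the right of the viewer; origin under its centre.

How it is judged:
By the outcome, as a careful person would: the job done as asked, in the order asked, and still so for the second after the job is handed in, while the arm keeps its last pose, push and grip.
It also fails if it takes over 48 s, if anything falls off the work surface, if the arm or the gripper's body presses on something with over 40 N, if the wrist force passes 120 N, or if a joint passes its speed limit or range.

## Working session

There is one attempt and no reset: what is moved stays moved. The work goes in short steps, Python scripts to look and compute and a tool call to move; the robot and the scene stay as the last step left them, time stands still between calls to the robot, and variables do not carry over. Pictures are saved under pics/ and viewed, on a budget of 10 in all, crops included, one or two more only if the job needs it, and the job is handed in when it is done.

Besides the shell and the picture viewer there is one more tool, called after "Emit:" as name(argument=value, ...) on one line, values as JSON. arm_command: Moves the arm, as the interface text tells. Its arguments: {"type":"object","properties":{"steps":{"type":"array"},"grip_force":{"type":"number"}},"required":["steps"]}

```bash
mkdir -p pics
cat > h.py <<'E'
import numpy as np, cv2
from rig import sense, capture, finish_job, search_frame, trace
def proj(c,P):
    P=np.atleast_2d(P); E=np.array(c["extrinsics"]); q=P@E[:3,:3].T+E[:3,3]
    f=200/np.tan(np.radians(c["fov_y"])/2)
    return np.c_[f*q[:,0]/q[:,2]+c["cx"], f*q[:,1]/q[:,2]+c["cy"]]
def ray(c,uv,z):
    E=np.array(c["extrinsics"]); f=200/np.tan(np.radians(c["fov_y"])/2)
    d=E[:3,:3].T@np.array([(uv[0]-c["cx"])/f,(uv[1]-c["cy"])/f,1]); o=-E[:3,:3].T@E[:3,3]
    return o+d*(z-o[2])/d[2]
E
python3 - <<'E'
from h import *
s=sense(); print(s)
cs={n:capture(n) for n in("top","side")}
cv2.imwrite("pics/top.png",cs["top"]["frame"]);cv2.imwrite("pics/side.png",cs["side"]["frame"])
for n,c in cs.items():
  for t in("viewer","cover_bar","cover_hinge","dimmer_top","dimmer","tipbox","flask","jar"):
    r=search_frame(c,t); print(n,t,[(np.round(x["point"]),round(x["score"],2)) for x in r[:2]])
E
```

```text
{'time_s': 0.0, 'joints': array([-1.38736412e+00,  3.13456314e-01,  1.49842360e+00, -9.18190694e-07,
        1.33097400e+00, -2.23362926e-01]), 'dq': array([-1.28989429e-03,  7.74947857e-04,  1.53721751e-03, -4.63049023e-04,
        1.12056992e-05, -8.90732026e-04]), 'tau': array([ 1.04930044e-03, -4.12264717e+01, -2.59744245e+01, -1.05793977e-04,
        4.10244218e-03,  2.85900668e-06]), 'eef_pos': array([ 207.68632799, -481.9065476 ,  230.73691247]), 'ee_rot': array([-6.30510830e-04,  9.79385714e-01,  2.01998085e-01,  1.21440725e-05]), 'force': array([ 0.25153432,  0.13628973, -0.30367714]), 'wrist_torque': array([ 0.02290245, -0.0202073 , -0.00830828]), 'grip_width': 0.9994771888610728}
top viewer [(array([606., 108.,  93.]), 0.89), (array([600., 157.,  95.]), 0.32)]
top cover_bar [(array([602., 152.,  93.]), 0.62)]
top cover_hinge [(array([599., 156.,  93.]), 0.75)]
top dimmer_top [(array([634., -14., 104.]), 0.44)]
top dimmer [(array([631., -15., 106.]), 0.38)]
top tipbox []
top flask [(array([661., 412.,  53.]), 0.81)]
top jar [(array([517., 387., 101.]), 0.65)]
side viewer [(array([590., 176.,  89.]), 0.65), (array([598., 176.,  96.]), 0.46)]
side cover_bar []
side cover_hinge [(array([598., 176.,  98.]), 0.88)]
side dimmer_top []
side dimmer []
side tipbox [(array([ 621., -166.,   66.]), 0.87), (array([598., 178.,  91.]), 0.65)]
side flask [(array([656., 434.,  52.]), 0.59)]
side jar []
```

View pics/top.png

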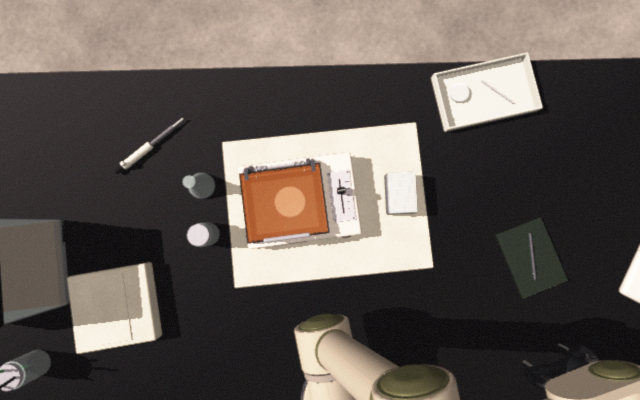

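View pics/side.png

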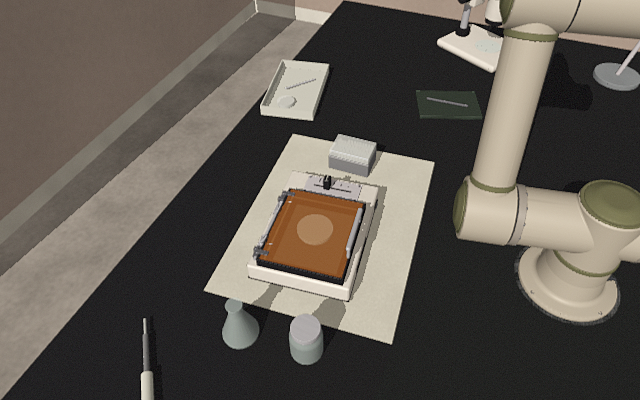

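Top view: viewer at about (300,198) px, cap near (342,190), bar near (287,238). Side: bar at about (356,230), everything is clear. Next I'll measure the yaw and move in for a wrist view.

Run:
```python
from h import *
c=capture("top")
for t in("cover","viewer","cover_bar"):
    r=trace(c,t)
    for x in r[:1]:
        m=x["mask"].astype(np.uint8); p=cv2.findContours(m,0,2)[0]; p=max(p,key=cv2.contourArea)
        b=cv2.boxPoints(cv2.minAreaRect(p)); z=93 if t!="viewer" else 65
        w=np.array([ray(c,u,z)[:2] for u in b]); print(t,x["score"],b.round(),w.round(),np.degrees(np.arctan2(*(w[1]-w[0])[::-1])).round(1))
c=capture("wrist"); print(np.array(c["extrinsics"]).round(2).tolist(),c["fov_y"])
```

```text
cover 0.83 [[238. 170.]
 [320. 159.]
 [329. 234.]
 [247. 244.]] [[702. 285.]
 [729.  45.]
 [511.  22.]
 [485. 259.]] -83.8
viewer 0.82 [[237. 165.]
 [351. 151.]
 [362. 235.]
 [248. 249.]] [[721. 292.]
 [756. -50.]
 [504. -74.]
 [470. 263.]] -84.2
cover_bar 0.81 [[237. 168.]
 [319. 157.]
 [330. 234.]
 [248. 245.]] [[706. 287.]
 [735.  46.]
 [510.  20.]
 [482. 258.]] -83.3
[[0.4, -0.92, -0.0, -525.46], [-0.88, -0.38, 0.27, -35.99], [-0.24, -0.11, -0.96, 376.74], [0.0, 0.0, 0.0, 1.0]] 64.15620283816652
```

Emit:
arm_command(steps=[0.8,0.8,0.5,1,100,0.8,0.8,0.5,1,100,0.8,0.8,0.5,1,100,0.5,1,0.5,1,100,0.4,1,0.5,1,100])

```text
time_s: 1.78
eef_pos: [373.4, -260.4, 357.1]
ee_rot: [0.0, 0.912, 0.411, 0.0]
force: [1.0, -0.9, 0.4]
grip_width: 0.994
```

Emit:
arm_command(steps=[0.2,1,0,1,100,0.2,1,0,1,100,0,1,0,1,100,0,1,0,1,100,0,0.7,0,1,100])

```text
time_s: 2.4
eef_pos: [392.4, -25.3, 356.5]
ee_rot: [0.0, 0.801, 0.599, 0.0]
force: [0.5, -0.2, -0.7]
grip_width: 1.0
```

Emit:
arm_command(steps=[0.2,0,0,1,100,0.2,0,0,1,100,0,0,0,1,100,0,0,0,0,100])

```text
time_s: 2.9
eef_pos: [412.7, -27.1, 356.3]
ee_rot: [0.0, 0.718, 0.696, 0.0]
force: [0.0, -0.0, -0.0]
grip_width: 0.999
```

Run:
```python
from h import *
c=capture("wrist");s=sense();print(s["time_s"],s["eef_pos"],s["ee_rot"],s["force"],np.array(c["extrinsics"]).round(2).tolist(),c["fov_y"])
cv2.imwrite("pics/w1.png",c["frame"])
for t in("viewer","cover","cover_bar","dimmer_top","tipbox"):
    r=search_frame(c,t); print(t,[(np.round(x["point"]),round(x["score"],2)) for x in r[:2]])
```

```text
2.95 [412.65847173 -27.15378039 356.32738372] [1.16911600e-05 7.18094389e-01 6.95945722e-01 4.81120652e-06] [-0.99278019 -0.24812731 -0.3562631 ] [[1.0, -0.03, -0.0, -412.14], [-0.03, -0.96, 0.27, -82.78], [-0.01, -0.27, -0.96, 493.52], [0.0, 0.0, 0.0, 1.0]] 64.15620283816652
viewer [(array([604.,  64.,  96.]), 0.6)]
cover [(array([602.,  96.,  94.]), 0.84)]
cover_bar [(array([596.,  99.,  95.]), 0.97)]
dimmer_top [(array([628., -13., 104.]), 0.63)]
tipbox [(array([ 642., -166.,   67.]), 0.61)]
```

View pics/w1.png

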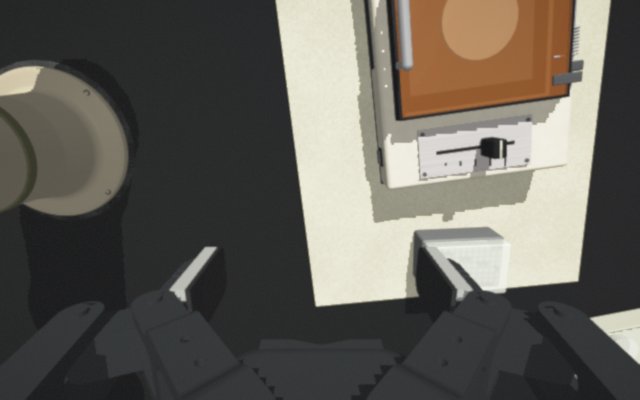

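Wrist view: cap pointer at about (499,148), front-right viewer corner (388,188), rear-right corner (567,165), bar's near end (404,66).

Emit:
arm_command(steps=[0.9,0.06,-0.4,0.8,100,0.9,0.06,-0.4,0.8,100,0.9,0.06,-0.4,0,100,0.9,0.06,-0.4,0,100,0.7,0.04,-0.6,0,60])

```text
time_s: 3.82
eef_pos: [629.4, -13.1, 245.6]
ee_rot: [0.0, 0.667, 0.745, 0.0]
force: [-0.2, -0.3, 0.2]
grip_width: 0.813
```

Emit:
arm_command(steps=[0,0,0,0,60,0,0,0,0,60])

```text
time_s: 4.08
eef_pos: [627.5, -13.2, 247.2]
ee_rot: [0.0, 0.667, 0.745, 0.0]
force: [-0.1, -0.0, 0.7]
grip_width: 0.598
```

Run:
```python
from h import *
c=capture("wrist");s=sense();print(s["time_s"],s["eef_pos"],s["ee_rot"],s["force"],s["grip_width"])
cv2.imwrite("pics/w2.png",cv2.resize(c["frame"],(800,500)))
np.save("w2.npy",c,allow_pickle=True)
for t in("dimmer_top","cover_bar"):
    r=search_frame(c,t); print(t,[(np.round(x["point"]),round(x["score"],2)) for x in r[:2]])
for uv in((388,188),(567,165)): pass
```

```text
4.125 [627.46283461 -13.25978697 247.92245488] [9.45275772e-04 6.67231596e-01 7.44849537e-01 5.19918519e-04] [ 0.2032385  -0.78520498  1.03490161] 0.6019582519584767
dimmer_top [(array([632.,  -8., 108.]), 0.7)]
cover_bar [(array([604.,  93.,  92.]), 0.78)]
```

View pics/w2.png

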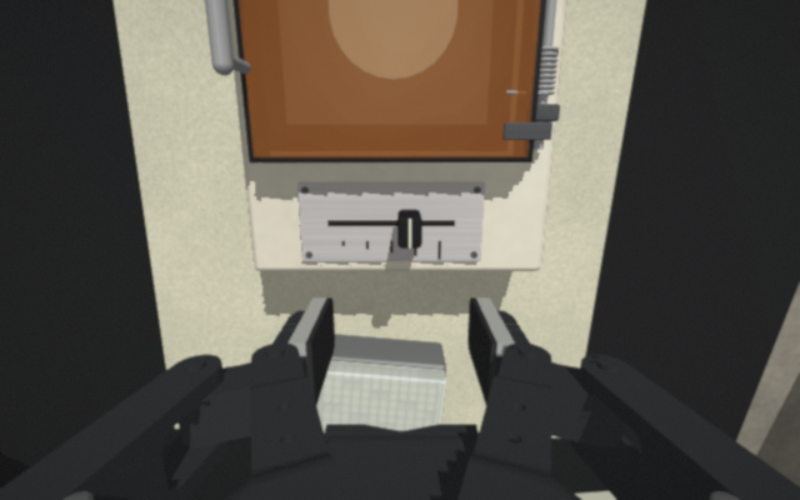

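View w2 (1.25x): pointer at (409,233); scale lines at u = 343, 367, 391, ~415, 439 with v≈243; viewer front-right corner (258,268), rear-right (541,268); cover's right edge runs (250,160)-(530,160).

Run:
```python
from h import *
c=np.load("w2.npy",allow_pickle=True).item()
g=lambda u,v,z: ray(c,(u/1.25,v/1.25),z)
P={}
for n,u,v,z in(("ptr",409,230,105),("l0",343,243,69),("l1",367,244.5,69),("l2",391,246,69),("l4",439,249,69),("FR",258,268,65),("RR",541,268,65),("slotF",329,223,69),("slotR",455,223,69),("capL",398,230,105),("capR",421,230,105)):
    P[n]=g(u,v,z); print(n,P[n].round(1))
for a,b in(("FR","RR"),("slotF","slotR")):
    d=P[b]-P[a]; print(a,np.degrees(np.arctan2(d[1],d[0])),np.linalg.norm(d))
yaw=np.radians(6.2)
for yawd in(5.5,6.2,6.8):
    y=np.radians(yawd); ex=np.array([np.cos(y),np.sin(y),0]); print(yawd,"ptr-l1,l0,l4 along:",[(P["ptr"]-P[k])@ex for k in("l0","l1","l2","l4")])
```

```text
ptr [632.2 -11.6 105. ]
l0 [580.9 -36.8  69. ]
l1 [600.7 -35.9  69. ]
l2 [620.6 -35.   69. ]
l4 [660.6 -33.1  69. ]
FR [509.9 -67.9  65. ]
RR [750.  -41.3  65. ]
slotF [568.3 -21.2  69. ]
slotR [670.6  -9.8  69. ]
capL [624.3 -12.5 105. ]
capR [640.9 -10.7 105. ]
FR 6.322949416516668 241.5541345695436
slotF 6.325330115917363 102.96404020318113
5.5 ptr-l1,l0,l4 along: [np.float64(53.558984283861044), np.float64(33.6900011022571), np.float64(13.778973787505592), np.float64(-26.169748183054956)]
6.2 ptr-l1,l0,l4 along: [np.float64(53.80069408867313), np.float64(33.94542404330365), np.float64(14.048138882724786), np.float64(-25.873011356470965)]
6.8 ptr-l1,l0,l4 along: [np.float64(54.001483770673076), np.float64(34.16032672413089), np.float64(14.277184426454216), np.float64(-25.615590114741828)]
```

Emit:
arm_command(steps=[0.1,0.03,-1,0,60,0,0,-1,0,60,0,0,-0.9,0,60,0,0,-0.44,0,60,0,0,0,0,60], grip_force=30)

```text
time_s: 4.85
eef_pos: [632.0, -11.7, 79.0]
ee_rot: [-0.001, 0.667, 0.745, -0.0]
force: [0.5, -0.1, 0.4]
grip_width: 0.595
```

Emit:
arm_command(steps=[0,0,0,0,10,0,0,0,0,10,0,0,0,0,10,0,0,0,0,10], grip_force=20)

```text
time_s: 5.35
eef_pos: [633.4, -11.8, 81.1]
ee_rot: [0.001, 0.667, 0.745, 0.001]
force: [-2.1, 0.1, 6.9]
grip_width: 0.204
```

Run:
```python
from h import *
c=capture("wrist");s=sense();print(s["time_s"],s["eef_pos"],s["ee_rot"],s["force"],s["grip_width"])
cv2.imwrite("pics/w3.png",cv2.resize(c["frame"][60:400,120:520],(800,680))[:600])
```

```text
5.4 [633.43084763 -11.80429764  81.11736387] [1.20927956e-03 6.67098066e-01 7.44968638e-01 6.60541281e-04] [-0.84767903  0.158736    7.24610089] 0.20438526797668927
```

View pics/w3.png

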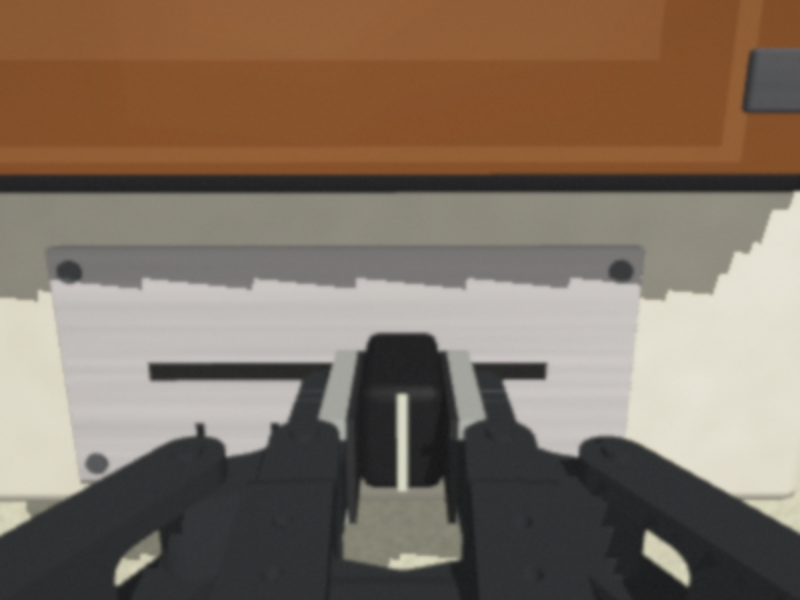

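Cap is held between the pads; pointer at full-image (321,280), line 0 at (220,272), line 1 at (258,272).

Run:
```python
from h import *
c=capture("wrist"); y=np.radians(6.3); ex=np.array([np.cos(y),np.sin(y),0])
p=ray(c,(321.5,258),105); a=ray(c,(220,273),69); b=ray(c,(258,273),69)
print(p,a,b,(p-a)@ex,(p-b)@ex, sense()["eef_pos"])
```

```text
[631.63490416  -3.13981421 105.        ] [580.97899869 -35.32438479  69.        ] [601.09886735 -33.10969763  69.        ] 53.881743886925136 33.640352840579006 [633.44147115 -11.79912514  81.13278353]
```

Emit:
arm_command(steps=[-0.1,-0.01,0.04,0,10,-0.2,-0.02,0,0,10,-0.2,-0.02,0,0,10,-0.17,-0.02,0,0,10,0,0,0,0,10])

```text
time_s: 6.08
eef_pos: [598.0, -15.7, 81.2]
ee_rot: [-0.0, 0.667, 0.745, -0.001]
force: [-0.7, -5.5, -4.0]
grip_width: 0.206
```

Run:
```python
from h import *
c=capture("wrist");s=sense();print(s["time_s"],s["eef_pos"],s["ee_rot"],s["force"],s["grip_width"])
cv2.imwrite("pics/w4.png",cv2.resize(c["frame"][60:400,120:520],(800,680))[:600])
```

```text
6.125 [598.15727326 -15.67361217  81.19034339] [-4.39804958e-04  6.67201429e-01  7.44876821e-01 -7.61804799e-04] [-0.8162668  -4.72403076 -3.85134631] 0.20606647328345862
```

View pics/w4.png

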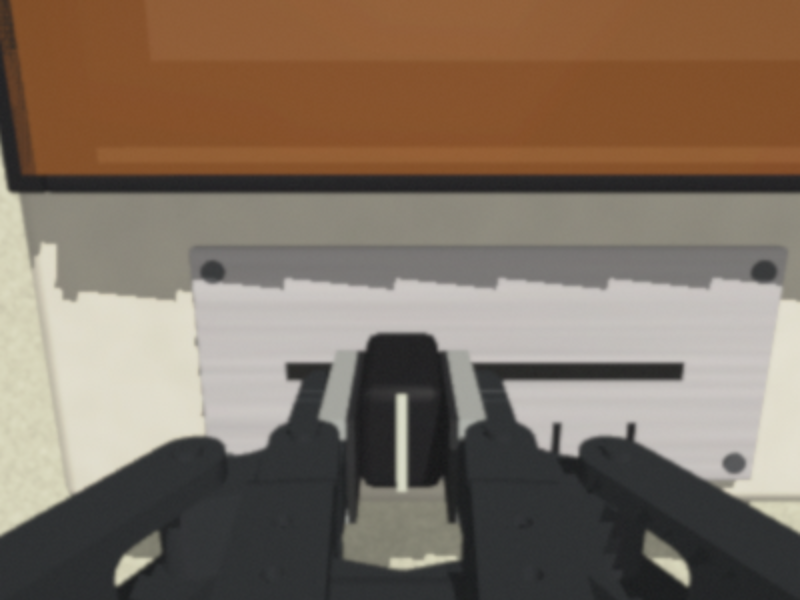

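Pointer at (321,280); lines 3 and 4 at (398.5,273) and (436,273). That puts it slightly past line 1.

Run:
```python
from h import *
c=capture("wrist"); y=np.radians(6.3); ex=np.array([np.cos(y),np.sin(y),0])
p=ray(c,(321,258),105); a=ray(c,(398.5,273),69); b=ray(c,(435.8,273),69)
print((p-a)@ex,(p-b)@ex)
```

```text
-41.30373323144788 -61.17398387758406
```

Emit:
arm_command(steps=[0.03,0.01,0,0,10,0,0,0,0,10,0,0,0,0,10])

```text
time_s: 6.55
eef_pos: [600.0, -15.4, 81.2]
ee_rot: [-0.0, 0.667, 0.745, -0.001]
force: [0.6, -6.7, -5.0]
grip_width: 0.205
```

Emit:
arm_command(steps=[0,0,0,0,50,0,0,0,0,50,0,0,1,0,50,0,0,1,0,50,0,0,1,0,50])

```text
time_s: 7.18
eef_pos: [600.4, -14.2, 233.2]
ee_rot: [-0.0, 0.667, 0.745, 0.0]
force: [0.9, 0.3, 0.1]
grip_width: 0.496
```

Emit:
arm_command(steps=[-0.2,0.3,0.2,0,50,-0.6,0.9,0,0,50,-0.6,0.9,0,0,50,-0.6,0.9,0,0,50,0,0.1,0,0,50])

```text
time_s: 7.8
eef_pos: [498.4, 143.1, 241.1]
ee_rot: [-0.001, 0.666, 0.746, -0.0]
force: [0.8, -0.4, -0.0]
grip_width: 0.503
```

Run:
```python
from h import *
import rig
c=capture("wrist");s=sense();print(s["time_s"],s["eef_pos"],s["force"],s["grip_width"])
cv2.imwrite("pics/w5.png",cv2.resize(c["frame"],(800,500)))
np.save("w5.npy",c,allow_pickle=True)
for t in("dimmer_top","cover_bar"):
    r=search_frame(c,t); print(t,[(np.round(x["point"]),round(x["score"],2)) for x in r[:2]])
print(proj(c,[[499.7-60*-.11,142.3-59.6,129],[499.7,142.3,129],[499.7-6.6,142.3+59.6,129]])*1.25)
c=capture("side"); cv2.imwrite("pics/s2.png",cv2.resize(c["frame"][140:320,220:460],(800,600),interpolation=2))
np.save("s2.npy",c,allow_pickle=True)
```

```text
7.85 [499.56678627 142.17851394 241.05028459] [ 0.22224249  0.8611047  -0.14407695] 0.5013513041488559
dimmer_top []
cover_bar [(array([598., 182.,  94.]), 0.8)]
[[404.00631362 326.62598535]
 [404.59979421 243.46107694]
 [405.26982917 149.56854257]]
```

View pics/w5.png

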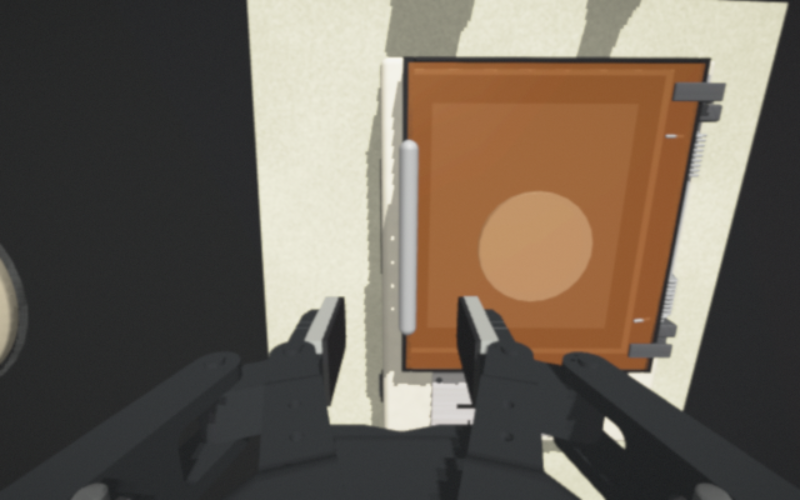

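Bar runs (408,333)-(409,142) in the 1.25x picture, about 2.7 mm toward the rear from my prediction; its middle agrees.

View pics/s2.png

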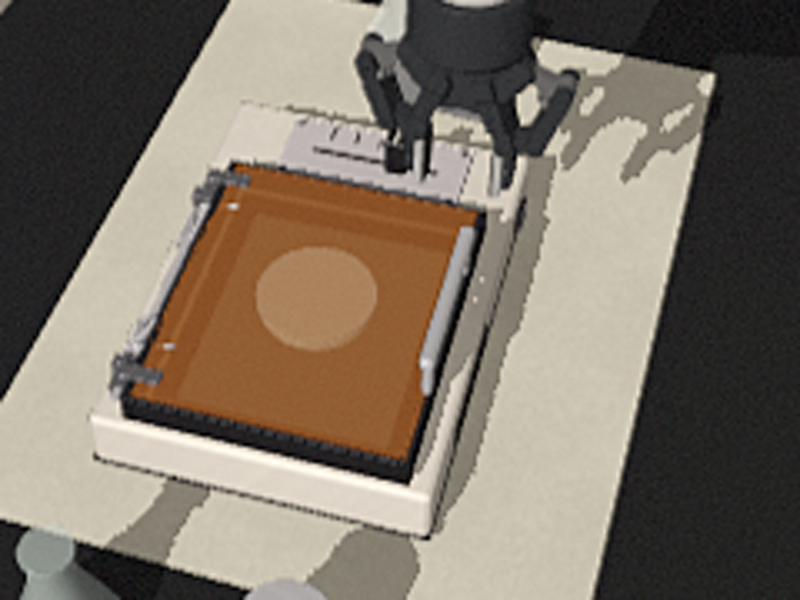

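Run:
```python
from h import *
c=np.load("w5.npy",allow_pickle=True).item()
a,b=ray(c,(408/1.25,328/1.25),132),ray(c,(409/1.25,147/1.25),132)
print(a,b,(a+b)/2,np.degrees(np.arctan2(-(b-a)[0],(b-a)[1])))
c=np.load("s2.npy",allow_pickle=True).item()
y=np.radians(6.3)
for t in(0.,20,40,80): # predicted pointer/line positions in crop px
    p=np.array([600.6+(t-20)*np.cos(y),-14+(t-20)*np.sin(y),105]); q=p+np.array([.11*22,-22,-36])
    print(t,((proj(c,[p,q])-[220,140])*3.333).round(0).tolist())
```

```text
[508.96226731  83.47779207 132.        ] [495.14090844 203.75125624 132.        ] [502.05158788 143.61452415 132.        ] 6.555452659256943
0.0 [[419.0, 137.0], [424.0, 150.0]]
20 [[394.0, 132.0], [400.0, 146.0]]
40 [[370.0, 128.0], [376.0, 141.0]]
80 [[321.0, 118.0], [329.0, 132.0]]
```

Emit:
arm_command(steps=[0.04,0.01,-0.8,0,50,0,0,-0.8,0,50,0,0,-0.7,0,50,0,0,-0.3,0,50,0,0,0,0,50])

```text
time_s: 8.62
eef_pos: [502.9, 140.3, 111.0]
ee_rot: [-0.0, 0.667, 0.745, -0.0]
force: [-0.2, -0.3, 0.4]
grip_width: 0.497
```

Emit:
arm_command(steps=[0,0,0,0,5,0,0,0,0,5,0,0,0,0,5,0,0,0,0,5,0,0,0,0,5], grip_force=40)

```text
time_s: 9.25
eef_pos: [502.6, 140.7, 112.2]
ee_rot: [0.0, 0.667, 0.745, -0.0]
force: [-5.8, -1.8, 6.0]
grip_width: 0.122
```

```bash
cat > arc.py <<'E'
from h import *
y=np.radians(6.3); ex=np.array([np.cos(y),np.sin(y)])
def arc(q): return np.array([211*np.cos(q)-52*np.sin(q), 211*np.sin(q)+52*np.cos(q)])
E
python3 - <<'E'
from arc import *
s=sense();print(s["time_s"],s["eef_pos"],s["force"],s["grip_width"])
a0=arc(0);pz=0;px=0
for q in np.arange(.05,.91,.05):
    a=arc(q); dx=a0[0]-a[0]; dz=a[1]-a0[1]
    print(round(q,2),"tot x,y,z",np.round([dx*ex[0],dx*ex[1],dz],1),"inc units",np.round([(dx-px)*ex[0]/50,(dx-px)*ex[1]/50,(dz-pz)/50],3)); px,pz=dx,dz
E
```

```text
9.25 [502.55583417 140.70988533 112.18904355] [-5.8439224  -1.77362928  6.00563419] 0.12248783549861954
0.05 tot x,y,z [ 2.8  0.3 10.5] inc units [0.057 0.006 0.21 ]
0.1 tot x,y,z [ 6.2  0.7 20.8] inc units [0.067 0.007 0.206]
0.15 tot x,y,z [10.1  1.1 30.9] inc units [0.077 0.009 0.203]
0.2 tot x,y,z [14.4  1.6 40.9] inc units [0.087 0.01  0.199]
0.25 tot x,y,z [19.3  2.1 50.6] inc units [0.097 0.011 0.194]
0.3 tot x,y,z [24.6  2.7 60. ] inc units [0.107 0.012 0.189]
0.35 tot x,y,z [30.4  3.4 69.2] inc units [0.116 0.013 0.183]
0.4 tot x,y,z [36.7  4.  78.1] inc units [0.125 0.014 0.177]
0.45 tot x,y,z [43.4  4.8 86.6] inc units [0.134 0.015 0.171]
0.5 tot x,y,z [50.5  5.6 94.8] inc units [0.142 0.016 0.164]
0.55 tot x,y,z [ 57.9   6.4 102.6] inc units [0.15  0.017 0.157]
0.6 tot x,y,z [ 65.8   7.3 110.1] inc units [0.157 0.017 0.149]
0.65 tot x,y,z [ 74.    8.2 117.1] inc units [0.165 0.018 0.141]
0.7 tot x,y,z [ 82.6   9.1 123.7] inc units [0.171 0.019 0.132]
0.75 tot x,y,z [ 91.5  10.1 129.9] inc units [0.178 0.02  0.123]
0.8 tot x,y,z [100.7  11.1 135.6] inc units [0.184 0.02  0.114]
0.85 tot x,y,z [110.1  12.2 140.8] inc units [0.189 0.021 0.105]
0.9 tot x,y,z [119.8  13.2 145.6] inc units [0.194 0.021 0.095]
```

Emit:
arm_command(steps=[0.06,0.01,0.21,0,5,0.07,0.01,0.21,0,5,0.08,0.01,0.2,0,5,0.09,0.01,0.2,0,5,0.1,0.01,0.19,0,5])

```text
time_s: 9.88
eef_pos: [520.9, 142.8, 162.4]
ee_rot: [-0.002, 0.667, 0.745, -0.003]
force: [-13.6, -6.2, 4.3]
grip_width: 0.123
```

Emit:
arm_command(steps=[0.1,0.01,0.19,0,5,0,0,0,0,5])

```text
time_s: 10.12
eef_pos: [526.3, 143.4, 172.5]
ee_rot: [-0.001, 0.667, 0.745, -0.002]
force: [-12.9, -6.3, 5.4]
grip_width: 0.123
```

```bash
cat > chk.py <<'E'
from arc import *
s=sense();p=s["eef_pos"];d=p-np.array([502.56,140.71,112.19]) # from grasp
n=np.array([ex[0],ex[1],0]); h=211-d@n; v=52+d[2]
q=np.arctan2(v,h)-np.arctan2(52,211)
f=s["force"]; r=np.array([-(f@n)*1, f[2]]) # frontward, up
u=np.array([h,v])/np.hypot(h,v); t=np.array([-u[1],u[0]])
print("t",s["time_s"],p.round(1),"q",q.round(3),"radius",np.hypot(h,v).round(1),"(217.3)","F radial(out) on tool",(r@u).round(1),"tang(up)",(r@t).round(1),"Fy",f.round(1),"w",round(s["grip_width"],3))
E
python3 chk.py
```

```text
t 10.125 [526.3 143.4 172.5] q 0.299 radius 218.2 (217.3) F radial(out) on tool 14.3 tang(up) -2.3 Fy [-12.9  -6.3   5.4] w 0.123
```

Emit:
arm_command(steps=[0.1,0,0.18,0,5,0.12,0.01,0.18,0,5,0.13,0.01,0.17,0,5,0.14,0.01,0.16,0,5,0.15,0.01,0.16,0,5])

```text
time_s: 10.75
eef_pos: [558.3, 146.8, 215.7]
ee_rot: [-0.002, 0.667, 0.745, -0.001]
force: [-13.3, 3.1, 8.6]
grip_width: 0.122
```

```bash
python3 chk.py
```

```text
t 10.75 [558.3 146.8 215.7] q 0.546 radius 219.5 (217.3) F radial(out) on tool 15.2 tang(up) -3.1 Fy [-13.3   3.1   8.6] w 0.122
```

Emit:
arm_command(steps=[0.15,0.02,0.17,0,5,0.16,0.02,0.15,0,5,0.17,0.02,0.13,0,5,0.17,0.02,0.13,0,5,0,0,0,0,5])

```text
time_s: 11.38
eef_pos: [592.2, 150.6, 245.2]
ee_rot: [0.0, 0.667, 0.745, 0.001]
force: [-8.0, 1.1, 8.5]
grip_width: 0.12
```

```bash
python3 chk.py
```

```text
t 11.375 [592.2 150.6 245.2] q 0.751 radius 221.0 (217.3) F radial(out) on tool 11.4 tang(up) -1.9 Fy [-8.   1.1  8.5] w 0.12
```

```bash
cat > fit.py <<'E'
from arc import *
from scipy.optimize import least_squares
P=np.array([[502.56,140.71,112.19],[526.3,143.4,172.5],[558.3,146.8,215.7],[592.2,150.6,245.2]])
s=P[:,:2]@ex; z=P[:,2]
sol=least_squares(lambda c:np.hypot(s-c[0],z-c[1])-217.3,[s[0]+211,60]); c=sol.x
print("hinge offset vs nominal",c-[s[0]+211,z[0]-52],sol.fun.round(2))
a=np.arctan2(z-c[1],c[0]-s); print("q rel",a-a[0],"q abs",a-np.arctan2(52,211))
E
python3 fit.py
```

```text
hinge offset vs nominal [1.44467304 4.97109763] [ 0.29 -0.33 -0.24  0.33]
q rel [0.         0.29966626 0.5485346  0.75639254] q abs [-0.02377367  0.27589259  0.52476094  0.73261887]
```

Emit:
arm_command(steps=[0.18,0.02,0.11,0,5,0.19,0.02,0.11,0,5,0.1,0.01,0.05,0,5,0,0,0,0,5,0,0,0,0,5])

```text
time_s: 12.0
eef_pos: [615.8, 153.2, 258.1]
ee_rot: [0.0, 0.667, 0.745, 0.001]
force: [-4.8, 2.4, 7.2]
grip_width: 0.118
```

```bash
python3 chk.py
python3 - <<'E'
from arc import *
c=capture("side")
H=np.array([502.2,143])+211*ex; ey=np.array([-ex[1],ex[0]])
im=cv2.resize(c["frame"][100:325,200:500],(800,600),interpolation=2)
def pt(q,f,u,w):  # body coords: f in front of hinge, u above, w along y
    return [*(H-(f*np.cos(q)-u*np.sin(q))*ex+w*ey),77+f*np.sin(q)+u*np.cos(q)]
for q,col in((.75,(255,0,0)),(.80,(0,255,0)),(.85,(0,0,255)),(.9,(255,0,255))):
    L=[pt(q,0,16,120),pt(q,207,16,120),pt(q,207,16,-120)]
    p=((proj(c,L)-[200,100])*800/300).round().astype(int)
    cv2.polylines(im,[p.reshape(-1,1,2)],False,col,1)
cv2.imwrite("pics/s3.png",im)
E
```

```text
t 12.0 [615.8 153.2 258.1] q 0.873 radius 220.5 (217.3) F radial(out) on tool 8.5 tang(up) -0.9 Fy [-4.8  2.4  7.2] w 0.118
```

View pics/s3.png

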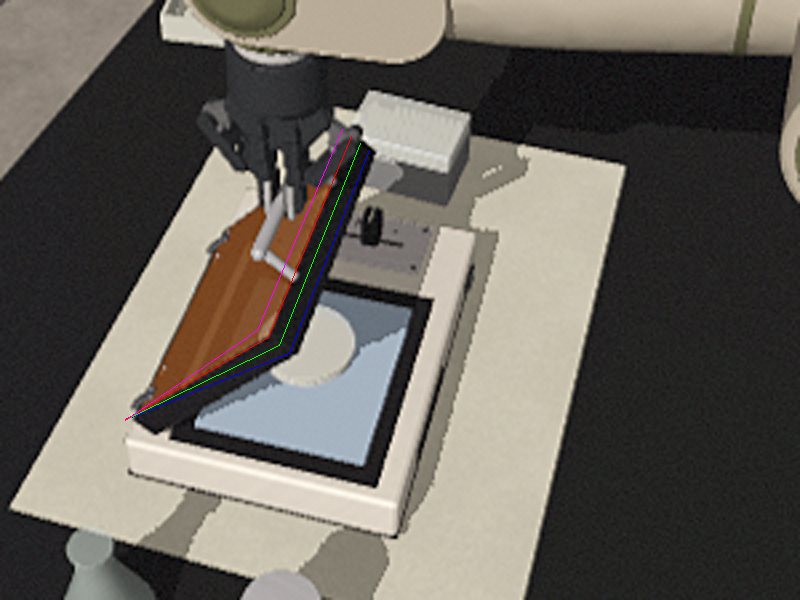

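The amber top edge follows the red (0.85) overlay, front-left corner near (270,335). So the cover is at about 0.86 rad, past balance. The cap still sits at its line. Easing back.

Emit:
arm_command(steps=[-0.1,-0.01,-0.05,0,5,-0.12,-0.01,-0.07,0,5,-0.12,-0.02,-0.08,0,5,-0.12,-0.01,-0.07,0,5,0,0,0,0,5])

```text
time_s: 12.68
eef_pos: [592.7, 150.6, 244.3]
ee_rot: [0.0, 0.667, 0.745, 0.001]
force: [-3.8, 2.5, 5.6]
grip_width: 0.121
```

Emit:
arm_command(steps=[0,0,0,0,5,0,0,0,0,5])

```text
time_s: 12.92
eef_pos: [593.0, 150.6, 244.5]
ee_rot: [0.0, 0.667, 0.745, 0.001]
force: [-4.2, 3.3, 6.8]
grip_width: 0.119
```

```bash
python3 chk.py
python3 - <<'E'
from arc import *
c=capture("side")
H=np.array([502.2,143])+211*ex; ey=np.array([-ex[1],ex[0]])
im=cv2.resize(c["frame"][100:325,200:500],(800,600),interpolation=2)
def pt(q,f,u,w): return [*(H-(f*np.cos(q)-u*np.sin(q))*ex+w*ey),77+f*np.sin(q)+u*np.cos(q)]
for q,col in((.7,(255,0,0)),(.75,(0,0,255)),(.8,(0,255,0))):
    p=((proj(c,[pt(q,0,16,120),pt(q,207,16,120),pt(q,207,16,-120)])-[200,100])*800/300).round().astype(int)
    cv2.polylines(im,[p.reshape(-1,1,2)],False,col,1)
cv2.imwrite("pics/s4.png",im)
E
```

```text
t 12.925 [593.  150.6 244.5] q 0.752 radius 220.0 (217.3) F radial(out) on tool 7.7 tang(up) 0.5 Fy [-4.2  3.3  6.8] w 0.119
```

View pics/s4.png

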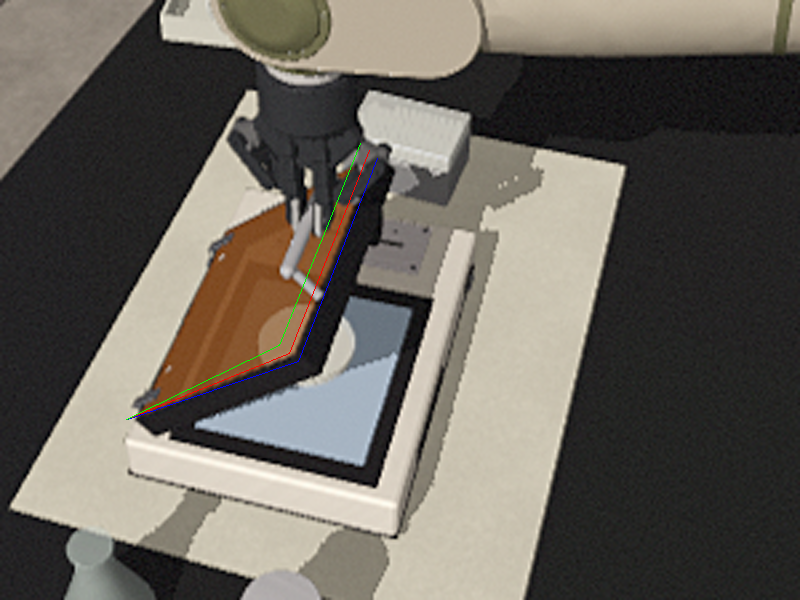

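The amber top edge lies between the red (0.75) and blue (0.70) overlays, so the cover is at about 0.73–0.75 rad, just below balance. The grip is firm and the arm is still, so I'm handing in.

```bash
python3 -c "
from h import *
s=sense();print(abs(s['dq']).max(),s['grip_width']);print(finish_job())"
```

```text
0.0025225992008770094 0.12276423778541587
the job is handed in; nothing more can be done
None
```

The job is handed in, at about 13 s of the 48 s limit. The dimmer is at its second-shortest line, and the arm is holding the amber cover still by its bar, just below the balance point.

- **Dimmer:** I slid the cap from about 0.054 to about 0.020–0.0205 m. A slight overshoot was corrected before I let go. A later side picture agreed to within a few pixels.
- **Cover:** I lifted it by the bar to about 0.86 rad, past the 0.80 balance point, then eased it back down. It never got near the 1.45 stop.
- **Final angle:** The readings disagreed slightly. The arm's position gave 0.752 rad, a circle fit about 0.735, and the side-camera overlay about 0.73. All three are below 0.80.
- **Forces and stillness:** The wrist force stayed under about 16 N in every reading I took. At hand-in the joints were still (under 0.003 rad/s).
- **Not checked at the end:** The gripper hid the dimmer cap in the last picture, so the last view of it was in the picture before. I didn't measure the dish, flask, jar or tip box again, but no picture showed them moved.

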